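Start a coarse screw cap without crossing the threads and snug it

TASK

Screw the orange cap onto the white canister that stands on the torque stand, gently. If it binds while it still sits high, the threads are crossed: stop before 0.3 N m, never force it, and turn it backwards (no harder than that) until you feel it drop into its start; then screw it clockwise down to its stop, snug it to about 0.4 N m (green band of the dial, never over 0.6 N m), and let go. Press down on the canister with no more than 15 N and leave the other things on the table where they are.

Things in the scene. Friction and masses are not known exactly. Their poses are not given: they have to be found in the camera images.
- cap_mid (a point): The loose screw cap: orange, ribbed, a round can 47 mm across and 34 mm high, 40 g, standing on the table closed end up; grip it across 47 mm from any side. This point is its centre, 17 mm above its open lower rim; z is its axis (up). Inside the rim four lugs (3.5 mm high, 3 mm wide, tips 15 mm from the axis) stand 90 degrees apart; its yaw does not tell where they are.
- neck (a point): Point fixed to the torque stand, on the vertical axis of the white canister (62 mm across), level with the top of its thread, 125 mm above the table. A tapered nose, 28 mm thick, goes up 8 mm from here and centres the cap within 5 mm. The stand is a grey box 190 x 130 x 30 mm under the canister; its dial end, 115 mm from the axis, lies towards -x of this frame.
- crossed (a point): Point on the same axis, 17 mm above the neck point: centre of a cap that is CROSSED, its lugs on the four level shelves (58 degrees each) of the thread. Turned clockwise they soon run against a stop at each shelf's end (6 degrees wide; lugs set down on the stops sit 3 mm higher). Turned anticlockwise, at most 1.4 rad, under light pressure they drop off the shelves into the gaps.
- started (a point): Point on the same axis, 9 mm above the neck point: centre of a cap that has dropped into its start (8 mm down from crossed), lugs in the four gaps (26 degrees each); a little further back they meet the stops from behind. By chance a cap may drop in at once when set down. The thread is right-handed, 4 starts; the angle of the gaps differs each time and is not measured.
- home (a point): Point on the same axis, 6.3 mm above the neck point: centre of a cap screwed fully home. From its start the cap turns clockwise by 1.0 to 1.3 rad, going down 2.7 mm, to a solid end stop. All these heights are without pressing; pressing lowers the canister and the cap with it (joint press).
- twist (a joint): Twist of the sprung canister on its stand, rad: 0 at rest, positive clockwise from above (tightening). Spring 3 N m per rad: 0.1 is 0.3 N m, 0.133 is 0.4 N m, 0.2 is 0.6 N m. The dial's red pointer shows it five times magnified, clockwise from pointing at the canister: green band 0.25 to 0.6 N m, red marks at 0.6 N m and at 0.3 N m backwards.
- press (a joint): How far the spring bed under the canister is pressed down, m: 0 at rest, 12 mm at most. It begins to move at 1 to 2 N and gives 1 mm for each further 2.5 N, so 5 mm is about 14 N; more than 6.5 mm is too hard.
- bottle_a_mid (a point): White sample bottle with a ribbed white cap, 39 mm across and 84 mm high, standing; its centre. Leave alone.
- syringe_b_mid (a point): Clear-white syringe lying on the table, 131 mm long, 23 mm thick; its centre. Leave alone.
- filter_c_mid (a point): Small round white syringe filter, 27 mm across and 19 mm high; its centre. Leave alone.
Mind the look-alikes: they are no part of the job. Of the things that look like the part that bears cap_mid, the largest one is meant.

How it is judged:
By the outcome, as a careful person would: the job done as asked, in the order asked, and still so for the second after the job is handed in, with the robot touching nothing.
It also fails if it takes over 69 s, if anything falls off the work surface, if the arm or the gripper's body presses on something with over 40 N, if the wrist force passes 120 N, or if a joint passes its speed limit or range.

ROBOT

A 7-joint arm with a two-finger parallel gripper is mounted at the origin on a cart in front of the work surface, level with it; the furniture and walls round the work are solid. World frame = base frame: x ahead of the robot, y to its left, z up, the work surface at z = 0. Lengths are in m, angles in rad, forces in N, time in s.
With the tool pointing down it reaches from about 0.425 to 0.875 m from the base axis. Payload 4.7 kg.
Tool frame: the origin (TCP) lies between the finger pads; the fingertips stand 8 mm ahead of it and the grasp point (between the pads) lies 11 mm behind it (ctrl.nose_length is the distance from the TCP to the fingertips, in m); z points along the fingers, y is the line along which they close (so a half turn about z gives the same grasp; the last joint's range is limited). The gripper opens to 85 mm and grips with 20 to 120 N. Pads are 22 mm wide; open, the fingers measure 114 mm over their backs; the gripper's body (76 mm by 85 mm) begins 54 mm behind the grasp point. The pads swing forward as they close: fully open they stand 13 mm farther back than shut.
Start: joints at [0.014, 0.321, -0.07, 1.45, 0.023, 1.371, -0.057], TCP at [0.65, -0, 0.206] pointing down, gripper open.
Joint ranges: [-2.86, 2.86], [-0.3, 2.09], [-1.38, 1.24], [0.06, 2.45], [-1.56, 4.7], [0.09, 2.05], [-2.69, 2.69]. Speed limits (rad/s): [2.57, 2.57, 3.14, 3.14, 3.14, 3.14, 3.14].

INTERFACE

Orientations are given as [roll, pitch, yaw] about the fixed x, y, z axes, in that order (R = Rz(yaw) Ry(pitch) Rx(roll)).
In Python, from cell import ctrl, vision gives the robot as it stands. The module is installed in compiled form; this text tells all that it offers.
- The arm moves only by the tool apply_moves, never from a script. Its argument "commands" is a list of rows, each an object with "travel": the shift along the world's x, y, z in units of 3 cm (1.0 is 3 cm), a list of three; "turn": the turn, a rotation vector about the world's x, y, z in units of 0.08 rad (1.0 is 0.08 rad), a list of three. In form: [{"travel": [tx, ty, tz], "turn": [wx, wy, wz]}, ...]. A call has exactly 5 rows; each row shifts and turns the commanded pose from where the row before left it; what a row does not reach is not made up. A row lasts 1/12 s, in which the tool goes at most 41.7 mm and 7.16 degrees, less where a joint would pass 70% of its speed; a pose out of reach is approached as far as the arm can. A call with a number of a shift or a turn outside -1 to 1 is refused whole. A call with a gripper value outside its range is refused whole. "jaw" is the gripper command: -1 is shut, 1 is fully open, values between are in proportion, set as the call begins (left out, the last holds). The fingers move at their own pace and stop on an object; "grip_force" is the grip in N (left out, the last holds). Time passes only in rows, so rows that do not move let the fingers close, or fill a call up. It gives the time, the measured TCP pose, the force, the opening and the grip force at its end, in the units of the state.
- ctrl.state(): the state, without advancing time (a new reading comes with each control period).
- vision.grab_frame(name): name is "scene" or "side" or "wrist"; returns the picture (420x560x3 uint8, red, green, blue); there is no depth.
- vision.camera_info(name): a dict with "fov_y" (degrees; the focal length in pixels is half the picture's height over the tangent of half this angle, whatever the lens; pixels are square), "cx", "cy" (the principal point, pixels), "cam_to_world" (4x4, takes a point from camera to world coordinates). Camera axes: x right, y up, looking along -z (the intrinsics and any distortion apply to the point x, -y, -z); pixel columns grow to the right and rows downward; lengths in m; the calibration is good to about 2 mm. A picture is of the moment at which its call begins: read the wrist's pose just before it. camera_info takes no time and is no camera call; for the wrist camera it gives the pose at the moment of the call.
- ctrl.finish_job(): hands the job in; it is judged then, once.
The state is a dict: "time_s": time; "joints": joint angles; "joint_vel": joint speeds; "joint_efforts": joint torques, N m; "eef_pos": TCP position; "tcp_rot": TCP orientation; "force": force on the tool from outside, world axes, zero at the start; "ft_torque": the same for the moment, N m; "opening": opening from 0.0 (shut) to 1.0 (fully open); "grasp_force": force on a finger pad.
Only numpy, scipy, OpenCV 4.12 (cv2) and the standard library are available. Lean on these libraries where they do the work, as an engineer would, in place of code of your own. Each camera call takes 0.05 s, during which the arm holds its last target. There are 200 camera calls.

## Working session

There is one attempt and no reset: what is moved stays moved. The work goes in short steps, Python scripts to look and compute and a tool call to move; the robot and the scene stay as the last step left them, time stands still between calls to the robot, and variables do not carry over. Pictures are saved under pics/ and viewed, at most 10 in all, crops included, and the job is handed in when it is done.

Besides the shell and the picture viewer there is one more tool, called after "Call:" in YAML: its name, and indented under it one key for each argument. apply_moves: Moves the arm, as the interface text tells. Shifts and turns lie within -1 to 1; 1 stands for 3 cm of shift or 0.08 rad of turn. Its arguments: {"type":"object","properties":{"commands":{"type":"array"},"jaw":{"type":"number"},"grip_force":{"type":"number"}},"required":["commands"]}

```bash
mkdir -p pics; cat > h.py <<'E'
import numpy as np,cv2
from cell import ctrl,vision
def ray(name,u,v,ci=None):
    c=ci or vision.camera_info(name);M=np.array(c["cam_to_world"]);f=210/np.tan(np.radians(c["fov_y"])/2)
    d=M[:3,:3]@np.array([(u-c["cx"])/f,-(v-c["cy"])/f,-1]);return M[:3,3],d
def atz(name,u,v,z,ci=None):
    o,d=ray(name,u,v,ci);return o+d*(z-o[2])/d[2]
def proj(name,p,ci=None):
    c=ci or vision.camera_info(name);M=np.array(c["cam_to_world"]);f=210/np.tan(np.radians(c["fov_y"])/2)
    q=M[:3,:3].T@(np.array(p)-M[:3,3]);return np.array([c["cx"]+f*q[0]/-q[2],c["cy"]-f*q[1]/-q[2]])
def grab(name,fn=None):
    im=vision.grab_frame(name)
    if fn: cv2.imwrite('pics/'+fn,im[:,:,::-1])
    return im
E
python3 - <<'E'
from h import *
a=grab('scene');b=grab('side');
cv2.imwrite('pics/a.png',cv2.resize(np.vstack([np.hstack([a,b])]),(1120,420))[:,:,::-1])
cv2.imwrite('pics/scene.png',a[:,:,::-1]);cv2.imwrite('pics/side.png',b[:,:,::-1]);grab('wrist','wrist.png')
for n in('scene','side','wrist'):
    print(n,{k:np.round(v,3).tolist() for k,v in vision.camera_info(n).items() if not isinstance(v,str)})
print(ctrl.state())
E
```

```text
scene {'fov_y': 53.451, 'cx': 275.063, 'cy': 204.099, 'cam_to_world': [[-0.759, 0.276, -0.59, 0.034], [-0.651, -0.317, 0.69, 0.578], [0.003, 0.907, 0.42, 0.488], [0.0, 0.0, 0.0, 1.0]]}
side {'fov_y': 56.728, 'cx': 286.961, 'cy': 201.546, 'cam_to_world': [[0.987, 0.088, -0.137, 0.421], [-0.163, 0.551, -0.819, -0.72], [0.004, 0.83, 0.558, 0.564], [0.0, 0.0, 0.0, 1.0]]}
wrist {'fov_y': 71.923, 'cx': 281.463, 'cy': 200.664, 'cam_to_world': [[1.0, 0.0, 0.001, 0.649], [-0.001, 0.961, 0.277, 0.07], [-0.001, -0.277, 0.961, 0.373], [0.0, 0.0, 0.0, 1.0]]}
{'time_s': 0.15, 'joints': array([ 0.01409513,  0.32167365, -0.07009745,  1.4514072 ,  0.02258343,
        1.37077776, -0.0569165 ]), 'joint_vel': array([ 0.00073296, -0.00177482,  0.00106412, -0.00467735, -0.0012346 ,
        0.00036071, -0.00061086]), 'joint_efforts': array([ 4.86840745e-04, -4.94090402e+01, -3.82246608e-01, -3.14684451e+01,
        1.31496685e-02,  8.20941757e-03, -6.77807677e-07]), 'eef_pos': array([ 6.49558234e-01, -3.01250810e-05,  2.05555032e-01]), 'tcp_rot': array([-3.14011490e+00,  6.52992408e-05,  1.57081814e+00]), 'force': array([-0.04009717,  0.5955412 , -0.04162979]), 'ft_torque': array([-0.04132318,  0.03915887, -0.01715776]), 'grasp_force': 0.0, 'opening': 1.0011777703514295}
```

View pics/scene.png

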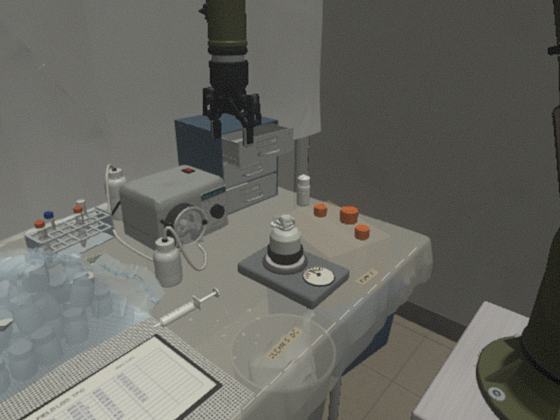

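View pics/side.png

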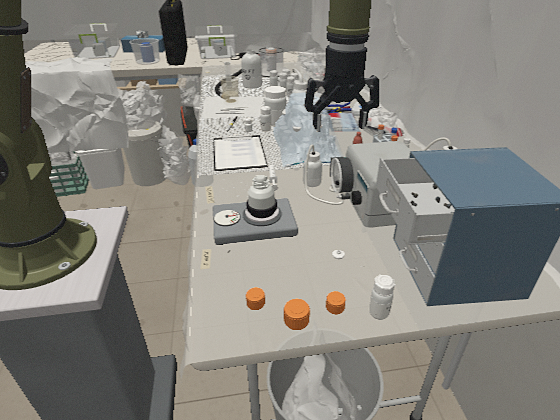

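The orange caps in the side picture are at (256,298), (297,314) and (336,302), and in the scene picture at (362,232), (349,215) and (320,210). The middle one, at side (297,314), looks largest. The canister is at about (262,195) in side. I'll measure these and check the choice in a crop.

```bash
python3 - <<'E'
from h import *
print({n:{k:v for k,v in vision.camera_info(n).items() if k not in('cam_to_world',)} for n in('scene','side','wrist')})
B={}
for n in('scene','side'):
    im=cv2.imread(f'pics/{n}.png');h=cv2.cvtColor(im,cv2.COLOR_BGR2HSV)
    m=cv2.inRange(h,(3,170,90),(16,255,255));k,_,st,ce=cv2.connectedComponentsWithStats(m)
    B[n]=[(ce[i],st[i]) for i in range(1,k) if st[i][4]>60]
    for c,s in B[n]:print(n,c.round(1),s,'z.017->',atz(n,*c,.018).round(4))
a=cv2.imread('pics/side.png')[150:340,190:410];b=cv2.imread('pics/scene.png')[180:310,230:390]
cv2.imwrite('pics/crop.png',np.hstack([cv2.resize(a,(463,400),interpolation=2),cv2.resize(b,(337,400),interpolation=2)]))
E
```

```text
{'scene': {'fov_y': 53.45100262729781, 'cx': 275.0626019738636, 'cy': 204.0994925350783}, 'side': {'fov_y': 56.72789601019467, 'cx': 286.96136438546614, 'cy': 201.54576977457737}, 'wrist': {'fov_y': 71.92302297480089, 'cx': 281.46270882442656, 'cy': 200.6637341278759}}
scene [349.7 209.5] [342 206  16   8  69] z.017-> [ 0.5252 -0.2962  0.018 ]
side [255.2 298.7] [246 288  19  22 300] z.017-> [ 0.4455 -0.2247  0.018 ]
side [335.2 302.8] [326 292  19  22 301] z.017-> [ 0.588  -0.2576  0.018 ]
side [296.3 314.3] [284 299  25  31 589] z.017-> [ 0.5134 -0.2719  0.018 ]
```

View pics/crop.png

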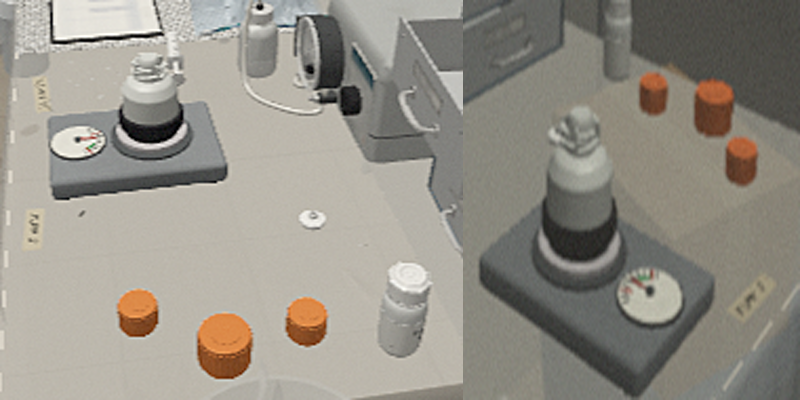

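View pics/wrist.png

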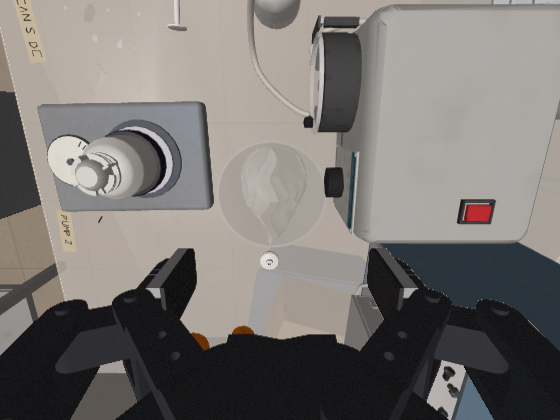

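The three caps are clear in the crop, and the middle one (side 297,314; scene 349,215) is the largest, so I'll take it. The two smaller caps stay where they are. Now I'll triangulate the cap and the canister nose.

```bash
python3 - <<'E'
from h import *
from scipy.optimize import least_squares
def tri(o):
    r=least_squares(lambda p:np.concatenate([proj(n,p)-q for n,q in o]),[.5,0,.1]);print(r.x.round(4),r.fun.round(1))
im=cv2.imread('pics/scene.png');h=cv2.cvtColor(im,cv2.COLOR_BGR2HSV)
m=cv2.inRange(h,(0,130,60),(18,255,255));k,_,st,ce=cv2.connectedComponentsWithStats(m)
L=[(ce[i],st[i]) for i in range(1,k) if st[i][4]>60];print(L)
c=max(L,key=lambda t:t[1][4])[0]
tri([('side',(296.3,314.3)),('scene',c)])
tri([('side',(260.3,178.5)),('scene',(284.,218))])
tri([('side',(260.3,178.5)),('scene',(284.,218)),('wrist',(92,172))])
for n in('scene','side','wrist'):
    im=cv2.imread(f'pics/{n}.png')
    x0,y0=dict(scene=(235,200),side=(210,160),wrist=(30,90))[n];w=dict(scene=120,side=100,wrist=190)[n]
    cv2.imwrite(f'pics/z_{n}.png',cv2.resize(im[y0:y0+w*3//4,x0:x0+w],(266,200),interpolation=2))
s=[cv2.resize(cv2.imread(f'pics/z_{n}.png'),(266,200)) for n in('scene','side','wrist')]
cv2.imwrite('pics/z.png',cv2.resize(np.hstack(s),(798,200)))
E
```

```text
[(array([319.94074074, 209.78518519]), array([314, 204,  13,  13, 135], dtype=int32)), (array([348.64468864, 214.51648352]), array([340, 206,  18,  18, 273], dtype=int32)), (array([361.7247191 , 231.70786517]), array([355, 225,  14,  15, 178], dtype=int32))]
[ 0.5133 -0.2711  0.0168] [-0.1  0.1 -0.2 -0.1]
[0.4858 0.0225 0.1268] [ 0.3 -0.3  0.3  0.2]
[0.4853 0.0247 0.1267] [-0.  -0.7 -0.2  0.8  0.   0.3]
```

View pics/z.png

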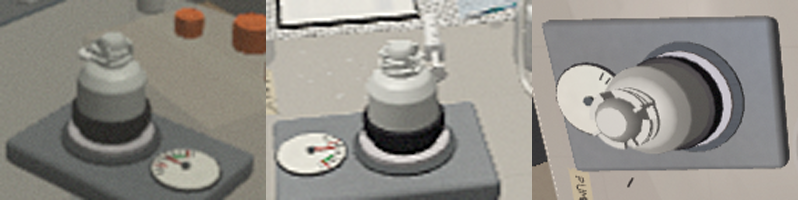

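Call:
apply_moves:
  commands:
    - {"travel": [-0.9, -1, 0], "turn": [0, 0, 1]}
    - {"travel": [-0.9, -1, 0], "turn": [0, 0, 1]}
    - {"travel": [-0.9, -1, 0], "turn": [0, 0, 1]}
    - {"travel": [-0.9, -1, 0], "turn": [0, 0, 1]}
    - {"travel": [-0.9, -1, 0], "turn": [0, 0, 1]}
  jaw: 1
  grip_force: 40

```text
time_s: 0.57
eef_pos: [0.5133, -0.1512, 0.2061]
tcp_rot: [-3.141, -0.0, 1.975]
force: [1.4, -0.6, 0.6]
opening: 1.001
grasp_force: 0.0
```

The residuals are under 0.3 px and the cap height of 0.0168 matches the expected 17 mm, so the cap is at (0.513, −0.271). The canister nose is at about (0.485, 0.024). I'll carry on with the approach.

Call:
apply_moves:
  commands:
    - {"travel": [0, -1, -0.4], "turn": [0, 0, 1]}
    - {"travel": [0, -1, -0.4], "turn": [0, 0, 1]}
    - {"travel": [0, -1, -0.4], "turn": [0, 0, 1]}
    - {"travel": [0, -1, -0.4], "turn": [0, 0, 1]}
    - {"travel": [0, 0, -0.4], "turn": [0, 0, 1]}

```text
time_s: 0.98
eef_pos: [0.5127, -0.2781, 0.1457]
tcp_rot: [-3.138, 0.002, 2.366]
force: [-1.2, -0.5, -0.1]
opening: 1.003
grasp_force: 0.0
```

Call:
apply_moves:
  commands:
    - {"travel": [0, 0, -0.4], "turn": [0, 0, 0]}
    - {"travel": [0, 0, -0.4], "turn": [0, 0, 0]}
    - {"travel": [0, 0, -0.4], "turn": [0, 0, 0]}
    - {"travel": [0, 0, 0], "turn": [0, 0, 0]}
    - {"travel": [0, 0, 0], "turn": [0, 0, 0]}

```text
time_s: 1.4
eef_pos: [0.5149, -0.2685, 0.1096]
tcp_rot: [-3.141, -0.002, 2.372]
force: [0.1, -0.4, 0.6]
opening: 0.999
grasp_force: 0.0
```

```bash
python3 - <<'E'
from h import *
ci=vision.camera_info('wrist');im=grab('wrist','w2.png')
h=cv2.cvtColor(im,cv2.COLOR_RGB2HSV);m=cv2.inRange(h,(0,130,60),(18,255,255));k,_,st,ce=cv2.connectedComponentsWithStats(m)
for i in range(1,k):
    if st[i][4]>100: print(ce[i].round(1),st[i],atz('wrist',*ce[i],.034,ci).round(4),atz('wrist',*ce[i],.02,ci).round(4))
print(ctrl.state()['eef_pos'],ctrl.state()['joints'].round(2))
E
```

```text
[266.4  98.7] [ 245   76   44   46 1473] [ 0.4451 -0.2182  0.034 ] [ 0.444  -0.2181  0.02  ]
[279.7 196.8] [ 254  169   52   55 2192] [ 0.5104 -0.267   0.034 ] [ 0.5131 -0.2697  0.02  ]
[347.2 236.9] [ 327  217   41   41 1263] [ 0.58   -0.2493  0.034 ] [ 0.5867 -0.251   0.02  ]
[ 0.51547814 -0.26907508  0.11061999] [ 0.39  0.24  0.05  1.75 -0.01  1.15  1.25]
```

View pics/w2.png

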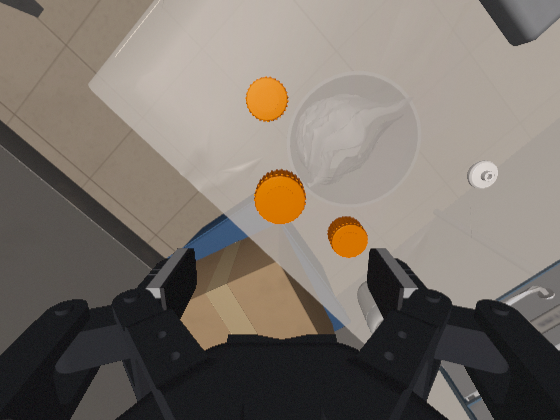

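The target cap is at (280,198) between the open fingers. The small caps at (267,99) and (347,237) are clear of the finger paths. Descending and gripping.

Call:
apply_moves:
  commands:
    - {"travel": [-0.1, -0.03, -0.8], "turn": [0, 0, 0]}
    - {"travel": [0, 0, -0.8], "turn": [0, 0, 0]}
    - {"travel": [0, 0, -0.8], "turn": [0, 0, 0]}
    - {"travel": [0, 0, -0.6], "turn": [0, 0, 0]}
    - {"travel": [0, 0, -0.2], "turn": [0, 0, 0]}

```text
time_s: 1.87
eef_pos: [0.5109, -0.2698, 0.0124]
tcp_rot: [-3.141, -0.003, 2.371]
force: [-0.6, -0.0, -0.3]
opening: 1.001
grasp_force: 0.0
```

Call:
apply_moves:
  commands:
    - {"travel": [0, 0, 0], "turn": [0, 0, 0]}
    - {"travel": [0, 0, 0], "turn": [0, 0, 0]}
    - {"travel": [0, 0, 0], "turn": [0, 0, 0]}
    - {"travel": [0, 0, 0], "turn": [0, 0, 0]}
    - {"travel": [0, 0, 0], "turn": [0, 0, 0]}
  jaw: -1
  grip_force: 40

```text
time_s: 2.28
eef_pos: [0.513, -0.2714, 0.0158]
tcp_rot: [3.141, 0.002, 2.371]
force: [-0.7, -0.5, 0.6]
opening: 0.299
grasp_force: 0.0
```

Call:
apply_moves:
  commands:
    - {"travel": [0, 0, 0], "turn": [0, 0, 0]}
    - {"travel": [0, 0, 0], "turn": [0, 0, 0]}
    - {"travel": [0, 0, 0], "turn": [0, 0, 0]}
    - {"travel": [0, 0, 0], "turn": [0, 0, 0]}
    - {"travel": [0, 0, 0], "turn": [0, 0, 0]}

```text
time_s: 2.7
eef_pos: [0.512, -0.2709, 0.0144]
tcp_rot: [3.142, -0.0, 2.371]
force: [-0.2, -1.0, 0.7]
opening: -0.002
grasp_force: 0.0
```

The fingers shut completely without meeting the cap, so I'll look before doing anything else.

```bash
python3 - <<'E'
from h import *
a=grab('wrist');b=grab('side');c=grab('scene')
cv2.imwrite('pics/m.png',np.hstack([cv2.resize(a,(400,300)),cv2.resize(b[230:380,190:390],(400,300))])[:,:,::-1])
for n,im in(('side',b),('scene',c)):
    h=cv2.cvtColor(im,cv2.COLOR_RGB2HSV);m=cv2.inRange(h,(0,130,60),(18,255,255));k,_,st,ce=cv2.connectedComponentsWithStats(m)
    for i in range(1,k):
        if st[i][4]>60: print(n,ce[i].round(1),st[i],atz(n,*ce[i],.017).round(4))
    print(proj(n,[.512,-.271,.014]))
print(ctrl.state())
E
```

```text
side [255.1 298.4] [246 287  19  23 349] [ 0.4455 -0.2229  0.017 ]
side [335.2 302.3] [326 291  19  23 363] [ 0.5886 -0.2556  0.017 ]
side [296.3 316.4] [284 301  26  29 541] [ 0.5128 -0.2757  0.017 ]
[295.38378242 315.50689138]
scene [319.9 209.8] [314 204  13  13 136] [ 0.5841 -0.2454  0.017 ]
scene [348.6 214.9] [340 206  19  18 264] [ 0.5115 -0.2687  0.017 ]
scene [361.7 231.6] [355 225  14  15 177] [ 0.4408 -0.212   0.017 ]
[348.79527967 215.55441653]
{'time_s': 2.85, 'joints': array([ 0.39796812,  0.33997147,  0.05008989,  1.8355488 , -0.02038691,
        0.96665367,  1.25680354]), 'joint_vel': array([ 1.10515136e-04,  1.28792273e-03, -9.74096100e-05, -8.20503221e-04,
        1.98031135e-03, -1.37774202e-03, -1.30680728e-03]), 'joint_efforts': array([ 1.96539106e-03, -4.52429545e+01,  8.59484151e-01, -2.64178187e+01,
        1.08067380e-02,  2.07926729e-03, -6.66974393e-05]), 'eef_pos': array([ 0.51197572, -0.27088202,  0.01436939]), 'tcp_rot': array([ 3.14154457e+00, -1.10976378e-04,  2.37082089e+00]), 'force': array([-0.1921651 ,  1.41849337,  0.39489245]), 'ft_torque': array([ 0.04039128,  0.01211753, -0.01916929]), 'grasp_force': 0.0, 'opening': 0.001691384923066048}
```

View pics/m.png

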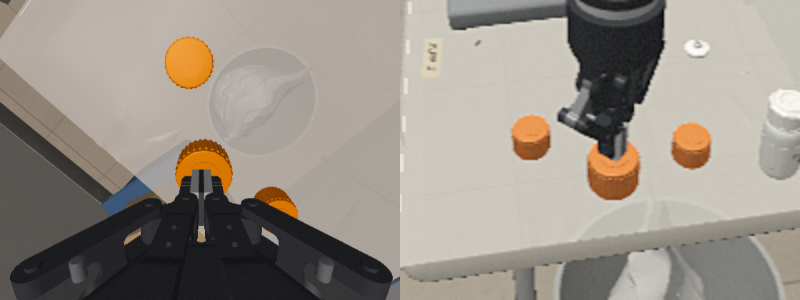

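The shut fingertips appear to end on top of the cap, at about (618,158) in the right half of the picture, even though the reported TCP height is 0.014. I'll locate the tips directly.

```bash
python3 - <<'E'
from h import *
print(ctrl.nose_length,[a for a in dir(ctrl) if a[0]!='_'])
c=grab('scene');b=grab('side')
cv2.imwrite('pics/m2.png',np.hstack([cv2.resize(c[160:250,290:410],(400,300),interpolation=2),cv2.resize(b[255:345,240:360],(400,300),interpolation=2)])[:,:,::-1])
for z in (.006,.02,.034,.045): print(z,proj('side',[.512,-.271,z]),proj('scene',[.512,-.271,z]),proj('wrist',[.512,-.271,z]))
E
```

```text
0.008 ['MotionError', 'finish_job', 'nose_length', 'state']
0.006 [295.31248219 318.50596669] [348.55347674 218.34668809] [282.20034223 230.37957778]
0.02 [295.43786808 313.23190593] [348.97763428 213.44863717] [282.2740551  239.06167386]
0.034 [295.56614995 307.83603301] [349.40650695 208.49613736] [282.36001237 249.18594787]
0.045 [295.66904041 303.50818935] [349.74683757 204.56609593] [282.43826619 258.40288956]
```

View pics/m2.png

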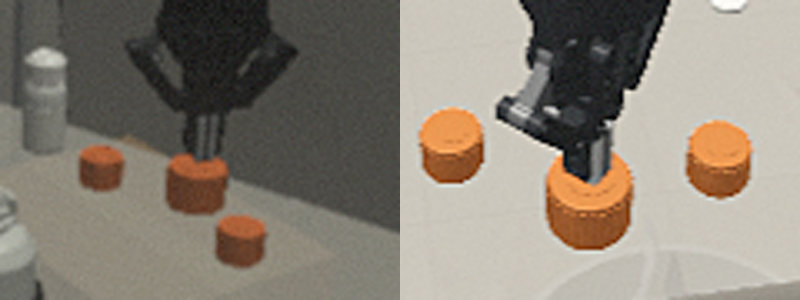

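```bash
python3 - <<'E'
from h import *
from scipy.optimize import least_squares
r=least_squares(lambda p:np.concatenate([proj('side',p)-[298.5,310],proj('scene',p)-[351.2,207.4]]),[.5,-.2,.03]);print(r.x.round(4),r.fun.round(1))
c=vision.camera_info('wrist');M=np.array(c['cam_to_world']);print(M[:3,3].round(4),ctrl.state()['eef_pos'].round(4))
# wrist cam height from small caps, image w2: pixel separations vs. known tops
E
```

```text
[ 0.5145 -0.2785  0.0354] [-0.7  0.5 -1.1 -0.6]
[ 0.4607 -0.222   0.1821] [ 0.512  -0.2709  0.0144]
```

Call:
apply_moves:
  commands:
    - {"travel": [0, 0, 0.8], "turn": [0, 0, 0]}
    - {"travel": [0, 0, 0.7], "turn": [0, 0, 0]}
    - {"travel": [0, 0, 0], "turn": [0, 0, 0]}
    - {"travel": [0, 0, 0], "turn": [0, 0, 0]}
    - {"travel": [0, 0, 0], "turn": [0, 0, 0]}
  jaw: 1

```text
time_s: 3.37
eef_pos: [0.5117, -0.2708, 0.0591]
tcp_rot: [-3.142, -0.0, 2.371]
force: [0.1, -0.1, -0.5]
opening: 0.713
grasp_force: 0.0
```

The triangulated tip height is about 0.035, against 0.006 implied by the readings, so the reported height is about 28 mm too low here. I'll reopen and descend further in small steps, watching the force.

Call:
apply_moves:
  commands:
    - {"travel": [0, 0, -0.6], "turn": [0, 0, 0]}
    - {"travel": [0, 0, -0.6], "turn": [0, 0, 0]}
    - {"travel": [0, 0, -0.5], "turn": [0, 0, 0]}
    - {"travel": [0, 0, -0.2], "turn": [0, 0, 0]}
    - {"travel": [0, 0, 0], "turn": [0, 0, 0]}

```text
time_s: 3.78
eef_pos: [0.5098, -0.2699, -0.0003]
tcp_rot: [-3.14, -0.005, 2.371]
force: [-0.2, -0.5, -0.5]
opening: 0.996
grasp_force: 0.0
```

Call:
apply_moves:
  commands:
    - {"travel": [0, 0, -0.1], "turn": [0, 0, 0]}
    - {"travel": [0, 0, -0.1], "turn": [0, 0, 0]}
    - {"travel": [0, 0, -0.1], "turn": [0, 0, 0]}
    - {"travel": [0, 0, 0], "turn": [0, 0, 0]}
    - {"travel": [0, 0, 0], "turn": [0, 0, 0]}

```text
time_s: 4.2
eef_pos: [0.5122, -0.271, -0.0063]
tcp_rot: [3.141, 0.0, 2.371]
force: [0.3, 0.4, 0.7]
opening: 0.996
grasp_force: 0.0
```

```bash
python3 - <<'E'
from h import *
s=ctrl.state();print(s['eef_pos'].round(4),s['force'].round(1))
c=grab('scene');b=grab('side')
cv2.imwrite('pics/m3.png',np.hstack([cv2.resize(c[160:250,290:410],(400,300),interpolation=2),cv2.resize(b[255:345,240:360],(400,300),interpolation=2)])[:,:,::-1])
E
```

```text
[ 0.5122 -0.271  -0.0063] [0.3 0.4 0.7]
```

View pics/m3.png

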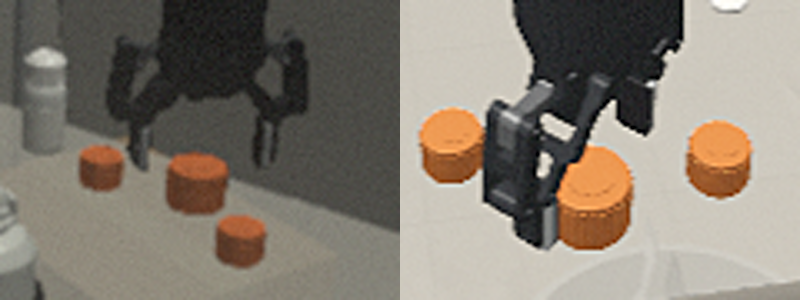

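No contact at a reported −0.006, so the offset is real. The fingers straddle the cap, with the near tip at side (282,329). I'll compute its true height.

```bash
python3 - <<'E'
from h import *
for d in(.043,.05):
  for z in(0,.01,.02,.03):
    p=np.array([.5125,-.271,z]);a=np.array([np.cos(.80),np.sin(.80),0])
    print(d,z,'near',proj('side',p-d*a).round(1),'scene R?',proj('scene',p-d*a).round(1),'far',proj('scene',p+d*a).round(1))
# observed: side near tip (282,329.4); scene tips: L=(290+140/3.333,160+170/3.333)=(332,211), R=(290+265/3.333,160+167/3.333)=(369.5,210)
E
```

```text
0.043 0 near [281.6 337.4] scene R? [364.5 219.7] far [331.8 221. ]
0.043 0.01 near [281.6 333.7] scene R? [364.9 216.3] far [332.  217.5]
0.043 0.02 near [281.5 329.9] scene R? [365.3 212.8] far [332.2 214. ]
0.043 0.03 near [281.5 326. ] scene R? [365.6 209.2] far [332.5 210.5]
0.05 0 near [279.2 340.3] scene R? [367.2 219.6] far [329.1 221.1]
0.05 0.01 near [279.1 336.5] scene R? [367.6 216.2] far [329.3 217.6]
0.05 0.02 near [279.1 332.7] scene R? [367.9 212.7] far [329.5 214.1]
0.05 0.03 near [279.1 328.8] scene R? [368.3 209.1] far [329.7 210.6]
```

The tips are at about z = 0.025 and will swing a few mm forward as they close. I'll go 10 mm lower, then grip.

Call:
apply_moves:
  commands:
    - {"travel": [0, 0, -0.12], "turn": [0, 0, 0]}
    - {"travel": [0, 0, -0.12], "turn": [0, 0, 0]}
    - {"travel": [0, 0, -0.09], "turn": [0, 0, 0]}
    - {"travel": [0, 0, 0], "turn": [0, 0, 0]}
    - {"travel": [0, 0, 0], "turn": [0, 0, 0]}

```text
time_s: 4.72
eef_pos: [0.5117, -0.2708, -0.0169]
tcp_rot: [-3.141, -0.001, 2.371]
force: [0.2, 0.3, 0.3]
opening: 0.993
grasp_force: 0.0
```

Call:
apply_moves:
  commands:
    - {"travel": [0, 0, 0], "turn": [0, 0, 0]}
    - {"travel": [0, 0, 0], "turn": [0, 0, 0]}
    - {"travel": [0, 0, 0], "turn": [0, 0, 0]}
    - {"travel": [0, 0, 0], "turn": [0, 0, 0]}
    - {"travel": [0, 0, 0], "turn": [0, 0, 0]}
  jaw: -1
  grip_force: 40

```text
time_s: 5.13
eef_pos: [0.5125, -0.2711, -0.016]
tcp_rot: [3.141, 0.001, 2.371]
force: [0.9, 0.1, 2.3]
opening: 0.539
grasp_force: 41.2
```

Call:
apply_moves:
  commands:
    - {"travel": [0, 0, 0], "turn": [0, 0, 0]}
    - {"travel": [0, 0, 0], "turn": [0, 0, 0]}
    - {"travel": [0, 0, 0], "turn": [0, 0, 0]}
    - {"travel": [0, 0, 0], "turn": [0, 0, 0]}
    - {"travel": [0, 0, 0], "turn": [0, 0, 0]}

```text
time_s: 5.55
eef_pos: [0.5125, -0.2711, -0.016]
tcp_rot: [3.141, 0.001, 2.371]
force: [-0.3, -0.0, 5.0]
opening: 0.542
grasp_force: 41.4
```

Gripped: opening 0.54 × 85 mm = 46 mm. Lifting and carrying.

Call:
apply_moves:
  commands:
    - {"travel": [0, 0, 0.5], "turn": [0, 0, 0]}
    - {"travel": [0, 0, 1], "turn": [0, 0, 0]}
    - {"travel": [0, 0, 1], "turn": [0, 0, 0]}
    - {"travel": [0, 0, 1], "turn": [0, 0, 0]}
    - {"travel": [0, 0, 1], "turn": [0, 0, 0]}

```text
time_s: 5.97
eef_pos: [0.511, -0.2705, 0.1188]
tcp_rot: [-3.141, -0.002, 2.371]
force: [0.4, -0.2, -1.5]
opening: 0.537
grasp_force: 41.1
```

Call:
apply_moves:
  commands:
    - {"travel": [-0.1, 0.5, 1], "turn": [0, 0, -1]}
    - {"travel": [-0.1, 1, 0.5], "turn": [0, 0, -1]}
    - {"travel": [-0.1, 1, 0], "turn": [0, 0, -1]}
    - {"travel": [-0.1, 1, 0], "turn": [0, 0, -1]}
    - {"travel": [-0.1, 1, 0], "turn": [0, 0, -1]}

```text
time_s: 6.38
eef_pos: [0.4962, -0.1345, 0.1631]
tcp_rot: [-3.141, -0.0, 1.966]
force: [-0.2, 0.4, -0.1]
opening: 0.541
grasp_force: 41.1
```

Call:
apply_moves:
  commands:
    - {"travel": [-0.1, 1, 0], "turn": [0, 0, -1]}
    - {"travel": [-0.1, 1, 0], "turn": [0, 0, -1]}
    - {"travel": [-0.1, 1, 0], "turn": [0, 0, -1]}
    - {"travel": [-0.1, 1, 0], "turn": [0, 0, -1]}
    - {"travel": [0, 0.5, 0], "turn": [0, 0, -1]}

```text
time_s: 6.8
eef_pos: [0.4835, 0.0034, 0.1627]
tcp_rot: [-3.14, -0.001, 1.571]
force: [0.3, 0.7, 0.3]
opening: 0.538
grasp_force: 41.1
```

```bash
cat >> h.py <<'E'
from scipy.optimize import least_squares
def blob(im,box=None):
    h=cv2.cvtColor(im,cv2.COLOR_RGB2HSV);m=cv2.inRange(h,(0,130,50),(18,255,255));k,_,st,ce=cv2.connectedComponentsWithStats(m)
    return [(ce[i].round(1),st[i].tolist()) for i in range(1,k) if st[i][4]>50]
def tri(o):
    r=least_squares(lambda p:np.concatenate([proj(n,p)-q for n,q in o]),[.5,0,.1]);return r.x.round(4),r.fun.round(1)
E
python3 - <<'E'
from h import *
s=ctrl.state();print(s['eef_pos'].round(4),s['joints'].round(2),s['force'].round(1),s['ft_torque'].round(2),s['opening'])
for n in('scene','side'):
    im=grab(n,f'c_{n}.png');print(n,blob(im))
E
```

```text
[0.4835 0.0034 0.1627] [ 0.08  0.   -0.14  1.9  -0.    1.24 -0.06] [0.3 0.7 0.3] [-0.    0.02 -0.01] 0.5384157242617434
scene [(array([290.2, 182.7]), [280, 171, 23, 24, 428]), (array([319.8, 209.8]), [314, 204, 13, 13, 137]), (array([ 39. , 223.6]), [35, 220, 9, 8, 56]), (array([361.8, 231.7]), [355, 225, 14, 15, 174])]
side [(array([357.4, 138.5]), [353, 132, 9, 12, 51]), (array([259.8, 154.2]), [249, 143, 23, 24, 470]), (array([255.1, 298.4]), [246, 287, 19, 23, 350]), (array([335.2, 302.4]), [326, 291, 19, 24, 365])]
```

```bash
python3 - <<'E'
from h import *
print(tri([('scene',(290.9,182.9)),('side',(260.1,154.6))]))
print(tri([('scene',(291.,182.5)),('side',(260.0,155))]))
# edges of canister body: find white body/black band columns below cap in both images, rows
for n,x0,x1,rows in(('scene',255,330,range(222,268,3)),('side',235,295,range(180,222,3))):
    g=cv2.imread(f'pics/{n}.png').astype(int)
    for r in rows: print(n,r,' '.join(str(int(v)) for v in g[r,x0:x1:1].mean(1)))
E
```

```text
(array([0.4854, 0.0045, 0.1945]), array([ 0.1,  0.1,  0.1, -0.1]))
(array([0.4855, 0.0035, 0.1945]), array([ 0.3,  0.3,  0.3, -0.3]))
scene 222 132 131 131 132 127 132 130 134 131 132 133 132 129 131 132 144 172 190 159 105 108 117 126 152 152 118 96 104 131 144 120 124 126 126 137 149 153 129 94 101 126 134 134 137 134 140 138 138 137 132 135 136 135 136 139 136 137 136 134 135 133 133 136 135 140 139 138 137 140 137 140 141 140 137 139
scene 225 133 130 131 132 133 127 126 134 133 129 129 132 133 133 127 124 121 137 158 176 171 157 161 142 115 111 97 96 100 123 134 124 123 124 110 110 133 154 156 138 132 138 133 140 133 138 136 133 135 135 136 137 134 132 137 137 135 137 137 139 140 138 132 132 135 141 136 135 137 139 138 139 139 137 141
scene 228 131 132 134 132 130 134 131 134 134 133 134 131 130 132 133 133 132 135 140 146 155 148 139 117 90 88 104 106 98 112 139 144 149 151 146 136 122 130 161 169 170 169 152 136 133 139 135 135 136 135 137 134 133 138 137 138 134 132 136 139 133 138 136 136 141 137 139 137 136 131 131 142 138 135 139
scene 231 130 127 131 132 130 135 132 135 1
[... 6367 characters left out ...]
145 149 142 126 158 184 178
side 213 157 148 217 197 112 147 146 126 99 81 153 197 205 211 181 86 14 12 17 19 19 17 27 25 22 23 23 14 17 25 20 20 14 25 15 25 16 0 88 187 209 208 187 128 87 94 110 138 148 146 148 148 144 144 143 144 141 123 160 183
side 216 218 192 191 223 187 100 145 134 111 95 91 113 166 200 206 204 213 198 128 0 6 3 12 20 18 23 23 23 9 12 6 4 2 0 86 192 214 209 210 192 135 87 91 97 99 78 123 153 146 146 144 147 144 147 147 147 147 142 123 162
side 219 192 191 194 159 58 108 146 148 122 87 87 100 96 95 108 125 131 148 190 207 211 212 214 214 213 213 216 217 215 212 215 215 219 201 168 128 94 93 90 96 95 97 90 57 93 140 149 145 146 147 145 147 144 143 149 143 147 147 143 125
```

```bash
python3 - <<'E'
from h import *
for cs,cd in((285,261.4),(284.7,261.0),(285,261.8)):
    r=least_squares(lambda p:[proj('scene',[*p,.085])[0]-cs,proj('side',[*p,.085])[0]-cd],[.48,.02]).x
    print(r.round(4),proj('scene',[*r,.085]).round(1),proj('side',[*r,.085]).round(1),proj('scene',[*r,.133]).round(1),proj('side',[*r,.133]).round(1))
# edge centre for a vertical cylinder r=31 to check bias
r=least_squares(lambda p:[proj('scene',[*p,.085])[0]-285,proj('side',[*p,.085])[0]-261.4],[.48,.02]).x
t=np.linspace(0,2*np.pi,200)
for n in('scene','side'):
    q=np.array([proj(n,[r[0]+.031*np.cos(a),r[1]+.031*np.sin(a),.085]) for a in t]);print(n,q[:,0].min(),q[:,0].max())
# wrist cam: correct for +.03 z?  nose from start wrist img at pixel (90,177)
E
```

```text
[0.4859 0.0194] [285.  236.7] [261.4 194.8] [285.3 214.8] [260.7 176.5]
[0.4852 0.0212] [284.7 237.1] [261.  194.4] [285.  215.3] [260.3 176.1]
[0.4867 0.0185] [285.  236.4] [261.8 195. ] [285.3 214.5] [261.1 176.7]
scene 269.26139094679706 300.7601688135972
side 247.67518512673158 275.07824744073935
```

Cap and canister axis are measured by the same cameras: the cap is at (0.4854, 0.004) and the axis at about (0.4857, 0.021). I'll shift +17 mm in y, go partway down, and recheck the alignment.

Call:
apply_moves:
  commands:
    - {"travel": [0, 0.58, 0], "turn": [0, 0, 0]}
    - {"travel": [0, 0, -0.2], "turn": [0, 0, 0]}
    - {"travel": [0, 0, -0.2], "turn": [0, 0, 0]}
    - {"travel": [0, 0, 0], "turn": [0, 0, 0]}
    - {"travel": [0, 0, 0], "turn": [0, 0, 0]}

```text
time_s: 7.32
eef_pos: [0.4844, 0.0149, 0.1505]
tcp_rot: [-3.14, 0.001, 1.569]
force: [-0.3, 0.2, -0.7]
opening: 0.539
grasp_force: 41.1
```

```bash
python3 - <<'E'
from h import *
s=ctrl.state();print(s['eef_pos'].round(4),s['force'].round(1),s['ft_torque'].round(2))
I={n:grab(n,f'd_{n}.png') for n in('scene','side')}
for n in I: print(n,[b for b in blob(I[n]) if b[1][4]>300])
a=cv2.resize(I['scene'][160:265,240:345],(400,400),interpolation=2);b=cv2.resize(I['side'][130:230,210:310],(400,400),interpolation=2)
cv2.imwrite('pics/e.png',np.hstack([a,b])[:,:,::-1])
E
```

```text
[0.4844 0.0149 0.1505] [-0.3  0.2 -0.7] [0.01 0.03 0.03]
scene [(array([285.9, 190.4]), [276, 179, 24, 24, 428])]
side [(array([259.9, 157. ]), [249, 146, 23, 23, 448]), (array([255.1, 298.4]), [246, 287, 19, 23, 350]), (array([335.2, 302.4]), [326, 291, 19, 24, 364])]
```

View pics/e.png

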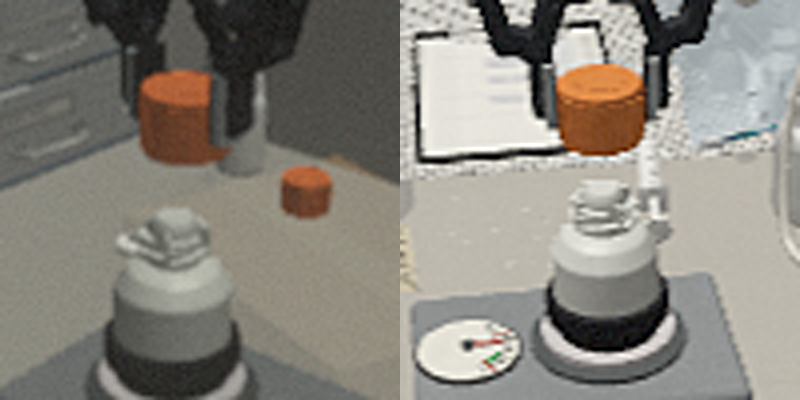

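In the scene half the cap centre is at (187,115) against the nose at (181,225) and body at (174,300), so the cap needs about 5 mm more in y. In the side half they are aligned to within 1 px. I'll correct that and lower gently.

Call:
apply_moves:
  commands:
    - {"travel": [0, 0.18, 0], "turn": [0, 0, 0]}
    - {"travel": [0, 0, -0.4], "turn": [0, 0, 0]}
    - {"travel": [0, 0, -0.4], "turn": [0, 0, 0]}
    - {"travel": [0, 0, -0.2], "turn": [0, 0, 0]}
    - {"travel": [0, 0, 0], "turn": [0, 0, 0]}

```text
time_s: 7.83
eef_pos: [0.4835, 0.0219, 0.1195]
tcp_rot: [-3.138, 0.0, 1.571]
force: [0.0, -0.6, -0.5]
opening: 0.54
grasp_force: 41.1
```

Call:
apply_moves:
  commands:
    - {"travel": [0, 0, -0.05], "turn": [0, 0, 0]}
    - {"travel": [0, 0, -0.05], "turn": [0, 0, 0]}
    - {"travel": [0, 0, -0.05], "turn": [0, 0, 0]}
    - {"travel": [0, 0, 0], "turn": [0, 0, 0]}
    - {"travel": [0, 0, 0], "turn": [0, 0, 0]}

```text
time_s: 8.25
eef_pos: [0.4852, 0.0219, 0.1173]
tcp_rot: [3.141, 0.0, 1.571]
force: [0.0, 0.2, -0.2]
opening: 0.537
grasp_force: 41.1
```

```bash
cat >> h.py <<'E'
def st():
    s=ctrl.state();print(s['time_s'],s['eef_pos'].round(4),'yaw',s['tcp_rot'][2].round(3),'F',s['force'].round(1),'T',s['ft_torque'].round(2),'j7',s['joints'][6].round(2),'op',round(s['opening'],3))
E
python3 -c "
from h import *
st()"
```

```text
8.25 [0.4852 0.0219 0.1173] yaw 1.571 F [ 0.   0.2 -0.2] T [ 0.03 -0.02  0.02] j7 -0.11 op 0.537
```

Call:
apply_moves:
  commands:
    - {"travel": [0, 0, -0.05], "turn": [0, 0, 0]}
    - {"travel": [0, 0, -0.05], "turn": [0, 0, 0]}
    - {"travel": [0, 0, 0], "turn": [0, 0, 0]}
    - {"travel": [0, 0, 0], "turn": [0, 0, 0]}
    - {"travel": [0, 0, 0], "turn": [0, 0, 0]}

```text
time_s: 8.67
eef_pos: [0.485, 0.0219, 0.1141]
tcp_rot: [3.141, 0.0, 1.571]
force: [0.4, -0.2, -0.8]
opening: 0.54
grasp_force: 41.1
```

Call:
apply_moves:
  commands:
    - {"travel": [0, 0, -0.05], "turn": [0, 0, 0]}
    - {"travel": [0, 0, 0], "turn": [0, 0, 0]}
    - {"travel": [0, 0, -0.05], "turn": [0, 0, 0]}
    - {"travel": [0, 0, 0], "turn": [0, 0, 0]}
    - {"travel": [0, 0, 0], "turn": [0, 0, 0]}

```text
time_s: 9.08
eef_pos: [0.4852, 0.0219, 0.1114]
tcp_rot: [3.141, 0.0, 1.571]
force: [-1.8, -0.2, 2.0]
opening: 0.542
grasp_force: 41.3
```

```bash
python3 -c "
from h import *
st()"
```

```text
9.0833 [0.4852 0.0219 0.1114] yaw 1.571 F [-1.8 -0.2  2. ] T [ 0.03  0.14 -0.05] j7 -0.11 op 0.542
```

Call:
apply_moves:
  commands:
    - {"travel": [0, 0, -0.05], "turn": [0, 0, 0]}
    - {"travel": [0, 0, 0], "turn": [0, 0, 0]}
    - {"travel": [0, 0, 0], "turn": [0, 0, 0]}
    - {"travel": [0, 0, 0], "turn": [0, 0, 0]}
    - {"travel": [0, 0, 0], "turn": [0, 0, 0]}

```text
time_s: 9.5
eef_pos: [0.4853, 0.0219, 0.1101]
tcp_rot: [3.141, 0.0, 1.571]
force: [-1.2, 0.5, 5.2]
opening: 0.538
grasp_force: 41.6
```

Call:
apply_moves:
  commands:
    - {"travel": [0, 0, -0.04], "turn": [0, 0, 0]}
    - {"travel": [0, 0, 0], "turn": [0, 0, 0]}
    - {"travel": [0, 0, 0], "turn": [0, 0, 0]}
    - {"travel": [0, 0, 0], "turn": [0, 0, 0]}
    - {"travel": [0, 0, 0], "turn": [0, 0, 0]}

```text
time_s: 9.92
eef_pos: [0.4854, 0.0219, 0.1092]
tcp_rot: [3.141, 0.0, 1.571]
force: [-0.8, -0.5, 5.2]
opening: 0.538
grasp_force: 41.8
```

```bash
python3 -c "
from h import *
st()"
```

```text
9.9167 [0.4854 0.0219 0.1092] yaw 1.571 F [-0.8 -0.5  5.2] T [-0.06  0.48  0.02] j7 -0.11 op 0.538
```

The cap has been set down high (contact at 0.111, where a started cap would sit near 0.102), so it is crossed. I'll turn it anticlockwise in small steps under light pressure. The drop should show as a loss of upward force.

Call:
apply_moves:
  commands:
    - {"travel": [0, 0, 0], "turn": [0, 0, 0.75]}
    - {"travel": [0, 0, 0], "turn": [0, 0, 0.75]}
    - {"travel": [0, 0, 0], "turn": [0, 0, 0]}
    - {"travel": [0, 0, 0], "turn": [0, 0, 0]}
    - {"travel": [0, 0, 0], "turn": [0, 0, 0]}

```text
time_s: 10.33
eef_pos: [0.4855, 0.022, 0.1085]
tcp_rot: [3.14, 0.0, 1.69]
force: [1.7, 0.1, 2.1]
opening: 0.541
grasp_force: 41.4
```

```bash
python3 -c "
from h import *
st()"
```

```text
10.3333 [0.4855 0.022  0.1085] yaw 1.69 F [1.7 0.1 2.1] T [ 0.06 -0.31  0.02] j7 0.01 op 0.541
```

Call:
apply_moves:
  commands:
    - {"travel": [0, 0, -0.05], "turn": [0, 0, 0]}
    - {"travel": [0, 0, 0], "turn": [0, 0, 0]}
    - {"travel": [0, 0, -0.05], "turn": [0, 0, 0]}
    - {"travel": [0, 0, 0], "turn": [0, 0, 0]}
    - {"travel": [0, 0, 0], "turn": [0, 0, 0]}

```text
time_s: 10.75
eef_pos: [0.4857, 0.022, 0.1062]
tcp_rot: [3.14, 0.0, 1.691]
force: [-0.3, 0.9, 7.0]
opening: 0.536
grasp_force: 41.9
```

```bash
python3 -c "
from h import *
st()"
```

```text
10.75 [0.4857 0.022  0.1062] yaw 1.691 F [-0.3  0.9  7. ] T [ 0.06  0.05 -0.02] j7 0.01 op 0.536
```

Contact is now about 3 mm lower: the lugs came off a stop onto the shelf. Continuing anticlockwise.

Call:
apply_moves:
  commands:
    - {"travel": [0, 0, 0], "turn": [0, 0, 0.75]}
    - {"travel": [0, 0, 0], "turn": [0, 0, 0.75]}
    - {"travel": [0, 0, 0], "turn": [0, 0, 0]}
    - {"travel": [0, 0, 0], "turn": [0, 0, 0]}
    - {"travel": [0, 0, 0], "turn": [0, 0, 0]}

```text
time_s: 11.17
eef_pos: [0.4857, 0.0219, 0.1063]
tcp_rot: [3.14, 0.0, 1.81]
force: [-0.9, 0.3, 7.2]
opening: 0.541
grasp_force: 41.9
```

Call:
apply_moves:
  commands:
    - {"travel": [0, 0, 0], "turn": [0, 0, 0.75]}
    - {"travel": [0, 0, 0], "turn": [0, 0, 0.75]}
    - {"travel": [0, 0, 0], "turn": [0, 0, 0]}
    - {"travel": [0, 0, 0], "turn": [0, 0, 0]}
    - {"travel": [0, 0, 0], "turn": [0, 0, 0]}

```text
time_s: 11.58
eef_pos: [0.4857, 0.0219, 0.1062]
tcp_rot: [3.14, 0.0, 1.93]
force: [0.4, 0.6, 7.5]
opening: 0.538
grasp_force: 41.9
```

```bash
python3 -c "
from h import *
st()"
```

```text
11.5833 [0.4857 0.0219 0.1062] yaw 1.93 F [0.4 0.6 7.5] T [ 0.06 -0.   -0.03] j7 0.25 op 0.538
```

Call:
apply_moves:
  commands:
    - {"travel": [0, 0, 0], "turn": [0, 0, 0.75]}
    - {"travel": [0, 0, 0], "turn": [0, 0, 0.75]}
    - {"travel": [0, 0, 0], "turn": [0, 0, 0]}
    - {"travel": [0, 0, 0], "turn": [0, 0, 0]}
    - {"travel": [0, 0, 0], "turn": [0, 0, 0]}

```text
time_s: 12.0
eef_pos: [0.4857, 0.0219, 0.1063]
tcp_rot: [3.14, 0.001, 2.05]
force: [0.0, 0.5, 6.7]
opening: 0.541
grasp_force: 41.9
```

Call:
apply_moves:
  commands:
    - {"travel": [0, 0, 0], "turn": [0, 0, 0.75]}
    - {"travel": [0, 0, 0], "turn": [0, 0, 0.75]}
    - {"travel": [0, 0, 0], "turn": [0, 0, 0]}
    - {"travel": [0, 0, 0], "turn": [0, 0, 0]}
    - {"travel": [0, 0, 0], "turn": [0, 0, 0]}

```text
time_s: 12.42
eef_pos: [0.4857, 0.0219, 0.1063]
tcp_rot: [3.14, 0.001, 2.17]
force: [-0.5, 0.6, 7.8]
opening: 0.538
grasp_force: 41.9
```

```bash
python3 -c "
from h import *
st()"
```

```text
12.4167 [0.4857 0.0219 0.1063] yaw 2.17 F [-0.5  0.6  7.8] T [ 0.02  0.03 -0.03] j7 0.49 op 0.538
```

Call:
apply_moves:
  commands:
    - {"travel": [0, 0, 0], "turn": [0, 0, 0.75]}
    - {"travel": [0, 0, 0], "turn": [0, 0, 0.75]}
    - {"travel": [0, 0, 0], "turn": [0, 0, 0]}
    - {"travel": [0, 0, 0], "turn": [0, 0, 0]}
    - {"travel": [0, 0, 0], "turn": [0, 0, 0]}

```text
time_s: 12.83
eef_pos: [0.4857, 0.0219, 0.1062]
tcp_rot: [3.14, 0.001, 2.29]
force: [1.2, 0.6, 7.8]
opening: 0.543
grasp_force: 41.9
```

Call:
apply_moves:
  commands:
    - {"travel": [0, 0, 0], "turn": [0, 0, 0.75]}
    - {"travel": [0, 0, 0], "turn": [0, 0, 0.75]}
    - {"travel": [0, 0, 0], "turn": [0, 0, 0]}
    - {"travel": [0, 0, 0], "turn": [0, 0, 0]}
    - {"travel": [0, 0, 0], "turn": [0, 0, 0]}

```text
time_s: 13.25
eef_pos: [0.4857, 0.0219, 0.1063]
tcp_rot: [3.14, 0.001, 2.41]
force: [-0.2, 1.3, 7.2]
opening: 0.541
grasp_force: 41.9
```

```bash
python3 -c "
from h import *
st()"
```

```text
13.25 [0.4857 0.0219 0.1063] yaw 2.41 F [-0.2  1.3  7.2] T [ 0.03 -0.02 -0.01] j7 0.73 op 0.541
```

Call:
apply_moves:
  commands:
    - {"travel": [0, 0, 0], "turn": [0, 0, 0.75]}
    - {"travel": [0, 0, 0], "turn": [0, 0, 0.75]}
    - {"travel": [0, 0, 0], "turn": [0, 0, 0]}
    - {"travel": [0, 0, 0], "turn": [0, 0, 0]}
    - {"travel": [0, 0, 0], "turn": [0, 0, 0]}

```text
time_s: 13.67
eef_pos: [0.4857, 0.0219, 0.1062]
tcp_rot: [3.141, 0.001, 2.53]
force: [-0.3, 0.1, 7.6]
opening: 0.542
grasp_force: 41.9
```

Call:
apply_moves:
  commands:
    - {"travel": [0, 0, 0], "turn": [0, 0, 0.75]}
    - {"travel": [0, 0, 0], "turn": [0, 0, 0.75]}
    - {"travel": [0, 0, 0], "turn": [0, 0, 0]}
    - {"travel": [0, 0, 0], "turn": [0, 0, 0]}
    - {"travel": [0, 0, 0], "turn": [0, 0, 0]}

```text
time_s: 14.08
eef_pos: [0.4859, 0.0219, 0.1062]
tcp_rot: [3.141, 0.002, 2.65]
force: [0.4, -0.3, 7.3]
opening: 0.539
grasp_force: 41.8
```

```bash
python3 -c "
from h import *
st()"
```

```text
14.0833 [0.4859 0.0219 0.1062] yaw 2.65 F [ 0.4 -0.3  7.3] T [ 0.1  -0.11 -0.02] j7 0.97 op 0.539
```

Call:
apply_moves:
  commands:
    - {"travel": [0, 0, 0], "turn": [0, 0, 0.75]}
    - {"travel": [0, 0, 0], "turn": [0, 0, 0.75]}
    - {"travel": [0, 0, 0], "turn": [0, 0, 0]}
    - {"travel": [0, 0, 0], "turn": [0, 0, 0]}
    - {"travel": [0, 0, 0], "turn": [0, 0, 0]}

```text
time_s: 14.5
eef_pos: [0.484, 0.0217, 0.1044]
tcp_rot: [-3.141, -0.002, 2.769]
force: [0.9, -0.4, -0.8]
opening: 0.54
grasp_force: 41.1
```

```bash
python3 -c "
from h import *
st()"
```

```text
14.5 [0.484  0.0217 0.1044] yaw 2.769 F [ 0.9 -0.4 -0.8] T [-0.01 -0.03  0.03] j7 1.09 op 0.54
```

The upward force is gone, so the lugs are over the gaps. I'll turn a touch further and lower into the start.

Call:
apply_moves:
  commands:
    - {"travel": [0, 0, 0], "turn": [0, 0, 0.6]}
    - {"travel": [0, 0, -0.05], "turn": [0, 0, 0]}
    - {"travel": [0, 0, -0.05], "turn": [0, 0, 0]}
    - {"travel": [0, 0, 0], "turn": [0, 0, 0]}
    - {"travel": [0, 0, 0], "turn": [0, 0, 0]}

```text
time_s: 14.92
eef_pos: [0.4847, 0.0218, 0.102]
tcp_rot: [-3.141, -0.001, 2.818]
force: [1.0, -0.3, -0.1]
opening: 0.537
grasp_force: 41.1
```

```bash
python3 -c "
from h import *
st()"
```

```text
14.9167 [0.4847 0.0218 0.102 ] yaw 2.818 F [ 1.  -0.3 -0.1] T [ 0.03 -0.02 -0.04] j7 1.14 op 0.537
```

Call:
apply_moves:
  commands:
    - {"travel": [0, 0, -0.04], "turn": [0, 0, 0]}
    - {"travel": [0, 0, 0], "turn": [0, 0, 0]}
    - {"travel": [0, 0, -0.04], "turn": [0, 0, 0]}
    - {"travel": [0, 0, 0], "turn": [0, 0, 0]}
    - {"travel": [0, 0, 0], "turn": [0, 0, 0]}

```text
time_s: 15.33
eef_pos: [0.4852, 0.0219, 0.1003]
tcp_rot: [3.141, 0.0, 2.819]
force: [-1.1, 0.7, 2.8]
opening: 0.537
grasp_force: 41.4
```

```bash
python3 -c "
from h import *
st()"
```

```text
15.3333 [0.4852 0.0219 0.1003] yaw 2.819 F [-1.1  0.7  2.8] T [0.   0.18 0.01] j7 1.14 op 0.537
```

Contact is at about 0.101, the full 8 mm below the shelf, so it has started. Screwing clockwise while following it down.

Call:
apply_moves:
  commands:
    - {"travel": [0, 0, -0.03], "turn": [0, 0, -0.7]}
    - {"travel": [0, 0, -0.01], "turn": [0, 0, -0.7]}
    - {"travel": [0, 0, -0.01], "turn": [0, 0, 0]}
    - {"travel": [0, 0, 0], "turn": [0, 0, 0]}
    - {"travel": [0, 0, 0], "turn": [0, 0, 0]}

```text
time_s: 15.75
eef_pos: [0.4857, 0.0219, 0.0991]
tcp_rot: [3.141, 0.001, 2.709]
force: [0.1, 0.2, 5.6]
opening: 0.54
grasp_force: 41.7
```

```bash
python3 -c "
from h import *
st()"
```

```text
15.75 [0.4857 0.0219 0.0991] yaw 2.709 F [0.1 0.2 5.6] T [0.04 0.08 0.02] j7 1.03 op 0.54
```

Call:
apply_moves:
  commands:
    - {"travel": [0, 0, -0.007], "turn": [0, 0, -0.75]}
    - {"travel": [0, 0, -0.007], "turn": [0, 0, -0.75]}
    - {"travel": [0, 0, 0], "turn": [0, 0, 0]}
    - {"travel": [0, 0, 0], "turn": [0, 0, 0]}
    - {"travel": [0, 0, 0], "turn": [0, 0, 0]}

```text
time_s: 16.17
eef_pos: [0.4858, 0.0219, 0.0989]
tcp_rot: [3.141, 0.002, 2.589]
force: [-0.0, -0.5, 5.6]
opening: 0.541
grasp_force: 41.7
```

```bash
python3 -c "
from h import *
st()"
```

```text
16.1667 [0.4858 0.0219 0.0989] yaw 2.589 F [-0.  -0.5  5.6] T [-0.04  0.08  0.05] j7 0.91 op 0.541
```

Call:
apply_moves:
  commands:
    - {"travel": [0, 0, -0.007], "turn": [0, 0, -0.75]}
    - {"travel": [0, 0, -0.007], "turn": [0, 0, -0.75]}
    - {"travel": [0, 0, 0], "turn": [0, 0, 0]}
    - {"travel": [0, 0, 0], "turn": [0, 0, 0]}
    - {"travel": [0, 0, 0], "turn": [0, 0, 0]}

```text
time_s: 16.58
eef_pos: [0.4861, 0.0217, 0.0986]
tcp_rot: [3.14, 0.002, 2.468]
force: [0.1, -0.1, 6.5]
opening: 0.536
grasp_force: 41.8
```

```bash
python3 -c "
from h import *
st()"
```

```text
16.5833 [0.4861 0.0217 0.0986] yaw 2.468 F [ 0.1 -0.1  6.5] T [-0.15  0.02  0.03] j7 0.79 op 0.536
```

Call:
apply_moves:
  commands:
    - {"travel": [0, 0, -0.008], "turn": [0, 0, -0.75]}
    - {"travel": [0, 0, -0.008], "turn": [0, 0, -0.75]}
    - {"travel": [0, 0, -0.008], "turn": [0, 0, -0.75]}
    - {"travel": [0, 0, 0], "turn": [0, 0, 0]}
    - {"travel": [0, 0, 0], "turn": [0, 0, 0]}

```text
time_s: 17.0
eef_pos: [0.4859, 0.0213, 0.0978]
tcp_rot: [3.141, 0.002, 2.288]
force: [-0.9, -1.5, 7.0]
opening: 0.534
grasp_force: 41.8
```

```bash
python3 -c "
from h import *
st()"
```

```text
17.0 [0.4859 0.0213 0.0978] yaw 2.288 F [-0.9 -1.5  7. ] T [-0.34  0.15  0.07] j7 0.61 op 0.534
```

Call:
apply_moves:
  commands:
    - {"travel": [0, 0, -0.01], "turn": [0, 0, -0.75]}
    - {"travel": [0, 0, -0.01], "turn": [0, 0, -0.75]}
    - {"travel": [0, 0, 0], "turn": [0, 0, 0]}
    - {"travel": [0, 0, 0], "turn": [0, 0, 0]}
    - {"travel": [0, 0, 0], "turn": [0, 0, 0]}

```text
time_s: 17.42
eef_pos: [0.4857, 0.0211, 0.0973]
tcp_rot: [3.141, 0.002, 2.168]
force: [-2.0, -1.5, 6.9]
opening: 0.538
grasp_force: 41.9
```

```bash
python3 -c "
from h import *
st()"
```

```text
17.4167 [0.4857 0.0211 0.0973] yaw 2.168 F [-2.  -1.5  6.9] T [-0.41  0.3   0.08] j7 0.49 op 0.538
```

Call:
apply_moves:
  commands:
    - {"travel": [0, 0, -0.008], "turn": [0, 0, -0.75]}
    - {"travel": [0, 0, -0.008], "turn": [0, 0, -0.75]}
    - {"travel": [0, 0, 0], "turn": [0, 0, 0]}
    - {"travel": [0, 0, 0], "turn": [0, 0, 0]}
    - {"travel": [0, 0, 0], "turn": [0, 0, 0]}

```text
time_s: 17.83
eef_pos: [0.4857, 0.0211, 0.0968]
tcp_rot: [3.141, 0.002, 2.048]
force: [-1.4, -1.6, 7.6]
opening: 0.539
grasp_force: 41.9
```

```bash
python3 -c "
from h import *
st()"
```

```text
17.8333 [0.4857 0.0211 0.0968] yaw 2.048 F [-1.4 -1.6  7.6] T [-0.4   0.27  0.04] j7 0.37 op 0.539
```

Call:
apply_moves:
  commands:
    - {"travel": [0, 0, -0.008], "turn": [0, 0, -0.75]}
    - {"travel": [0, 0, -0.008], "turn": [0, 0, -0.75]}
    - {"travel": [0, 0, 0], "turn": [0, 0, 0]}
    - {"travel": [0, 0, 0], "turn": [0, 0, 0]}
    - {"travel": [0, 0, 0], "turn": [0, 0, 0]}

```text
time_s: 18.25
eef_pos: [0.4857, 0.0211, 0.0963]
tcp_rot: [3.14, 0.001, 1.928]
force: [-0.7, -1.9, 6.7]
opening: 0.537
grasp_force: 41.9
```

```bash
python3 -c "
from h import *
st()"
```

```text
18.25 [0.4857 0.0211 0.0963] yaw 1.928 F [-0.7 -1.9  6.7] T [-0.43  0.35  0.  ] j7 0.25 op 0.537
```

Call:
apply_moves:
  commands:
    - {"travel": [0, 0, -0.008], "turn": [0, 0, -0.6]}
    - {"travel": [0, 0, -0.005], "turn": [0, 0, -0.5]}
    - {"travel": [0, 0, 0], "turn": [0, 0, 0]}
    - {"travel": [0, 0, 0], "turn": [0, 0, 0]}
    - {"travel": [0, 0, 0], "turn": [0, 0, 0]}

```text
time_s: 18.67
eef_pos: [0.4856, 0.021, 0.0959]
tcp_rot: [3.141, 0.001, 1.84]
force: [-1.1, -2.4, 7.9]
opening: 0.538
grasp_force: 41.9
```

```bash
python3 -c "
from h import *
st()"
```

```text
18.6667 [0.4856 0.021  0.0959] yaw 1.84 F [-1.1 -2.4  7.9] T [-0.43  0.43  0.02] j7 0.16 op 0.538
```

Call:
apply_moves:
  commands:
    - {"travel": [0, 0, -0.008], "turn": [0, 0, -0.5]}
    - {"travel": [0, 0, 0], "turn": [0, 0, -0.5]}
    - {"travel": [0, 0, 0], "turn": [0, 0, 0]}
    - {"travel": [0, 0, 0], "turn": [0, 0, 0]}
    - {"travel": [0, 0, 0], "turn": [0, 0, 0]}

```text
time_s: 19.08
eef_pos: [0.4856, 0.021, 0.0957]
tcp_rot: [3.141, 0.001, 1.76]
force: [-1.5, -1.1, 7.5]
opening: 0.537
grasp_force: 41.9
```

```bash
python3 -c "
from h import *
st()"
```

```text
19.0833 [0.4856 0.021  0.0957] yaw 1.76 F [-1.5 -1.1  7.5] T [-0.43  0.4   0.08] j7 0.08 op 0.537
```

Call:
apply_moves:
  commands:
    - {"travel": [0, 0, -0.005], "turn": [0, 0, -0.5]}
    - {"travel": [0, 0, 0], "turn": [0, 0, -0.5]}
    - {"travel": [0, 0, 0], "turn": [0, 0, 0]}
    - {"travel": [0, 0, 0], "turn": [0, 0, 0]}
    - {"travel": [0, 0, 0], "turn": [0, 0, 0]}

```text
time_s: 19.5
eef_pos: [0.4855, 0.0215, 0.0955]
tcp_rot: [3.141, 0.001, 1.68]
force: [-1.7, -1.1, 7.7]
opening: 0.54
grasp_force: 41.9
```

```bash
python3 -c "
from h import *
st()
for n in ('side','scene'): grab(n,'f_%s.png'%n)
"
```

```text
19.5 [0.4855 0.0215 0.0955] yaw 1.68 F [-1.7 -1.1  7.7] T [-0.21  0.43  0.07] j7 -0.0 op 0.54
```

```bash
cat >> h.py <<'E'
def dial(fn,q=0):
    # ring sample around dial centre: find pointer hub (dark) & pointer
    a=cv2.imread('pics/d_side.png').astype(int)[205:230,210:245];b=cv2.imread('pics/'+fn).astype(int)[205:230,210:245]
    red=lambda m:(m[:,:,2]-m[:,:,1])
    return red(a),red(b)
E
python3 -c "
from h import *
a,b=dial('f_side.png')
np.set_printoptions(linewidth=250)
print(a[2:20,4:35]);print(b[2:20,4:35])
c=vision.camera_info('side');print(proj('side',[.371,.0215,.032]),proj('side',[.395,.0215,.032]),proj('side',[.371,.0115,.032]))
"
```

```text
[[ -2  -4  -2  -3  -1  -2  -2  -3  -1  -2  -3  -5  -1  -2  -5  -3  -2  -2  -2  -1  -3  -2   0  -3  -5  -2  -1  -1  -1  -4  -2]
 [ -3   1  -2  -2  -1  -2  -3  -1  -1  -6  -1  -3  -2  -5  -2  -3  -2  -2  -1  -3  -1  -1   1  -3  -1  -3  -3  -3  -2  -1  -4]
 [ -4  -2  -3  -3  -2  -2  -3  -3  -3  -3  -2  -3  -4  -2  -3  -3  -1  -3  -3  -4  -4  -3  -3  -3  -2  -5  -2   0  -5  -1  -3]
 [ -2  -2   0   0  -4  -2  -3  -2  -1   1   1   1   4   3   3   4   3   2   1  -2  -3  -5  -2  -2  -3  -3  -2  -4  -3  -1  -3]
 [ -4  -3  -3  -3  -3  -1  -1   2   3   1   4   1   3   2   3   2   3   2   3   3   3  -1  -2  -7  -3  -3  -2  -2  -1  -4  -4]
 [ -3  -2  -2  -1  -1   3   4   4   2   2   3   1   2   3   3   1   4   2   0  -3  -4  -3  12  28  -5  -5  -3   0  -3  -2  -2]
 [ -1  -2  -1   3   3   2   3   4   2   2   3   3   3   2   1   0   1   0  -4  33  51  33  36  10   1  -4  -3  -3  -6  -3  -5]
 [ -5   0   4   3   2   3   2   1   2   3   1   4   2  -2  -2  -6  -6  -5  -4  36  11  -8  -4  -1   2   1   0  -1  -2  -4  -4]
 [ -3   3   4   1   2   3   3   3   4   3   2   2  -4  -9  50  68  66  53  67  93  9
[... 2857 characters left out ...]
 3   3   2   3   2   3   4   3   2   2   2   1  31  44 -56 -18   7   3   3   1   3  -2   1  -1  -2   0  -3]
 [ -4   3   4   2   2   3   2   3   2   3   3   3   2   2   1   1   0  28 104  22   0   0   2   2  -3  -1   0  -1  -1  -1   0]
 [ -3  -1   3   2   3   3   2   2   2   2   3   2   2   3   1   2   0  -2  19  47  16  -1   4  -2  -2  -1   0  -6  -1  -1   1]
 [ -3  -4   1   3   3   2   2   3   2   1   3   1   1   3   2   2   0   0   0   5   6   1  -4  -3  -1  -1  -4  -4   0  -2  -2]
 [ -3  -5  -3   1   2  -1   4   2   3   2   3   3   3   1   3   1   2   0   0   0  -1   1  -5  -3   0  -2  -2  -5  -4  -5  -2]]
[212.47811766 217.88354059] [222.97795635 216.91397398] [212.50507427 220.4434337 ]
```

Call:
apply_moves:
  commands:
    - {"travel": [0, 0, -0.005], "turn": [0, 0, -0.5]}
    - {"travel": [0, 0, 0], "turn": [0, 0, -0.3]}
    - {"travel": [0, 0, 0], "turn": [0, 0, 0]}
    - {"travel": [0, 0, 0], "turn": [0, 0, 0]}
    - {"travel": [0, 0, 0], "turn": [0, 0, 0]}

```text
time_s: 20.02
eef_pos: [0.4852, 0.0219, 0.0953]
tcp_rot: [3.141, 0.0, 1.617]
force: [-1.5, 0.0, 7.8]
opening: 0.539
grasp_force: 41.9
```

```bash
python3 -c "
from h import *
st()
"
```

```text
20.0167 [0.4852 0.0219 0.0953] yaw 1.617 F [-1.5  0.   7.8] T [-0.03  0.5   0.15] j7 -0.06 op 0.539
```

Torque is rising (Tz 0.15) and the height, 10.7 mm below crossed once pressing is allowed for, matches home. Small steps now.

Call:
apply_moves:
  commands:
    - {"travel": [0, 0, 0], "turn": [0, 0, -0.5]}
    - {"travel": [0, 0, 0], "turn": [0, 0, 0]}
    - {"travel": [0, 0, 0], "turn": [0, 0, 0]}
    - {"travel": [0, 0, 0], "turn": [0, 0, 0]}
    - {"travel": [0, 0, 0], "turn": [0, 0, 0]}

```text
time_s: 20.43
eef_pos: [0.4852, 0.022, 0.0953]
tcp_rot: [3.141, 0.0, 1.577]
force: [-1.9, -0.3, 8.3]
opening: 0.536
grasp_force: 41.9
```

```bash
python3 -c "
from h import *
st()
grab('side','g_side.png')
a,b=dial('g_side.png')
np.set_printoptions(linewidth=250)
print(b[8:18,12:28])
"
```

```text
20.4333 [0.4852 0.022  0.0953] yaw 1.577 F [-1.9 -0.3  8.3] T [0.05 0.54 0.15] j7 -0.1 op 0.536
[[   3    2    2    3    3    3    2    3    1    2    0   33   54   37   39    9]
 [   2    2    2    4    1    1    0    0    0   -1    3   45   19   -2    0    1]
 [   2    2    2    2   -4   -7   -4   -8   -8   -9   -9   -9   -9   -5   -1    0]
 [   2    3    2    1   -6  -12   85  108   96   95  103   80   65   44    4    2]
 [   2    2    2    1    1   -3   -3   -5    1   10   12   27   47   33    8   -2]
 [   1    3    3    3    2    1    1    0    1    1    5  -14 -105  -13    2    2]
 [   1    2    3    3    2    1    3    1    1  -16  -60  -92  -12    3    4    1]
 [   3    2    3    3    2    3    3    2   32   42  -55  -18    7    5    3    2]
 [   2    3    3    2    3    2    2    2   -1   27  103   24    2    0    2    2]
 [   2    1    3    3    4    3    2    2    0   -1   18   50   16    2    3    2]]
```

The dial slope gives about 0.17 N m, which agrees with Tz. Continuing.

Call:
apply_moves:
  commands:
    - {"travel": [0, 0, 0], "turn": [0, 0, -0.5]}
    - {"travel": [0, 0, 0], "turn": [0, 0, 0]}
    - {"travel": [0, 0, 0], "turn": [0, 0, 0]}
    - {"travel": [0, 0, 0], "turn": [0, 0, 0]}
    - {"travel": [0, 0, 0], "turn": [0, 0, 0]}

```text
time_s: 20.9
eef_pos: [0.4852, 0.022, 0.0953]
tcp_rot: [3.141, 0.0, 1.537]
force: [-2.7, 0.9, 8.1]
opening: 0.537
grasp_force: 41.9
```

```bash
cat >> h.py <<'E'
def twist(fn,lo=18,hi=25):
    a,b=dial(fn);w=np.clip(b,8,None)-8.
    # pointer track: follow from hub, rows 9..17
    pts=[]
    r0=11.
    for c in range(lo,hi):
        col=w[:,c];rr=np.arange(len(col));k=(abs(rr-r0)<=1.6)
        if col[k].sum()<30: break
        r0=(rr[k]*col[k]).sum()/col[k].sum();pts.append((c,r0))
    p=np.array(pts);s=np.polyfit(p[:,0],p[:,1],1)[0];th=np.arctan((s+.092)/.586);print('slope',s.round(3),'twist Nm',(th/5*3).round(3),p[:,1].round(2))
E
python3 -c "
from h import *
st()
grab('side','h_side.png')
for f in('d_side.png','f_side.png','g_side.png','h_side.png'): twist(f)
"
```

```text
20.9 [0.4852 0.022  0.0953] yaw 1.537 F [-2.7  0.9  8.1] T [0.01 0.5  0.27] j7 -0.14 op 0.537
slope -0.092 twist Nm 0.0 [10.36 10.32 10.31 10.2  10.06  9.75  9.97]
slope -0.11 twist Nm -0.019 [10.75 10.76 10.77 10.73 10.59 10.06 10.25]
slope 0.06 twist Nm 0.152 [11.   11.   11.   11.02 11.04 11.21 11.41]
slope 0.196 twist Nm 0.274 [11.   11.04 11.43 11.84 12.   12.   12.  ]
```

Dial and wrist sensor agree at about 0.27 N m. One more step of 0.04 rad should bring it to about 0.4.

Call:
apply_moves:
  commands:
    - {"travel": [0, 0, 0], "turn": [0, 0, -0.5]}
    - {"travel": [0, 0, 0], "turn": [0, 0, 0]}
    - {"travel": [0, 0, 0], "turn": [0, 0, 0]}
    - {"travel": [0, 0, 0], "turn": [0, 0, 0]}
    - {"travel": [0, 0, 0], "turn": [0, 0, 0]}

```text
time_s: 21.37
eef_pos: [0.4852, 0.022, 0.0952]
tcp_rot: [3.141, 0.0, 1.498]
force: [-3.1, 0.1, 8.1]
opening: 0.538
grasp_force: 41.8
```

```bash
python3 -c "
from h import *
st()
grab('side','i_side.png')
twist('i_side.png')
a,b=dial('i_side.png')
np.set_printoptions(linewidth=250)
print(b[8:18,12:28])
"
```

```text
21.3667 [0.4852 0.022  0.0952] yaw 1.498 F [-3.1  0.1  8.1] T [-0.01  0.51  0.38] j7 -0.18 op 0.538
slope 0.34 twist Nm 0.381 [11.02 11.42 12.   12.07 12.43 13.   13.  ]
[[   2    3    3    2    2    2    2    2    1    2   -1   35   55   36   38   10]
 [   2    2    2    2    2    1    0    2    2    1    5   45   20   -3    1    1]
 [   3    3    4    1   -5   -9   -6   -3   -2   -1    0   -1   -1    0    1    0]
 [   1    1    2    1   -8   25  105   50    4   -7   -5   -2   -1    2    2    2]
 [   3    2    2    2    2   -4   10   39   94  106   51    6   -5   -1    1    2]
 [   3    1    3    1    3    1   -2   -5    2   15   41  122   67   -3    3    1]
 [   1    2    2    1    2    3    2    1   -1  -19  -73 -101  -17   -2    2    1]
 [   2    3    3    4    2    1    2    0   30   42  -57  -19    4    1    2    1]
 [   1    4    3    2    1    1    2    0   -1   27  104   23    0    0    4    2]
 [   3    1    4    3    2    2    3    2    1   -2   18   49   15    3    0   -4]]
```

It is snug at about 0.38 N m, in the green band. Letting go and backing off straight up.

Call:
apply_moves:
  commands:
    - {"travel": [0, 0, 0], "turn": [0, 0, 0]}
    - {"travel": [0, 0, 0], "turn": [0, 0, 0]}
    - {"travel": [0, 0, 0], "turn": [0, 0, 0]}
    - {"travel": [0, 0, 0], "turn": [0, 0, 0]}
    - {"travel": [0, 0, 0], "turn": [0, 0, 0]}
  jaw: 1

```text
time_s: 21.83
eef_pos: [0.4848, 0.0218, 0.094]
tcp_rot: [-3.141, 0.0, 1.495]
force: [-0.4, -0.4, 0.2]
opening: 1.003
grasp_force: 0.0
```

Call:
apply_moves:
  commands:
    - {"travel": [0, 0, 0.2], "turn": [0, 0, 0]}
    - {"travel": [0, 0, 0.4], "turn": [0, 0, 0]}
    - {"travel": [0, 0, 0.8], "turn": [0, 0, 0]}
    - {"travel": [0, 0, 0.8], "turn": [0, 0, 0]}
    - {"travel": [0, 0, 0.5], "turn": [0, 0, 0]}

```text
time_s: 22.25
eef_pos: [0.486, 0.022, 0.1781]
tcp_rot: [3.139, -0.0, 1.495]
force: [0.1, 0.6, -0.1]
opening: 0.999
grasp_force: 0.0
```

```bash
python3 -c "
from h import *
st()
I={n:grab(n,'k_%s.png'%n) for n in('side','scene')}
twist('k_side.png')
B={n:[b for b in blob(I[n])] for n in I};print(B)
p=lambda n:np.array([B[n][i] for i in ()])
"
```

```text
22.25 [0.486  0.022  0.1781] yaw 1.495 F [ 0.1  0.6 -0.1] T [ 0.   -0.04 -0.02] j7 -0.17 op 0.999
slope -0.091 twist Nm 0.001 [10.34 10.31 10.32 10.2  10.03  9.76  9.96]
{'side': [(array([260.3, 176.8]), [250, 166, 21, 23, 408]), (array([255.1, 298.4]), [246, 287, 19, 23, 350]), (array([335.2, 302.4]), [326, 291, 19, 24, 365])], 'scene': [(array([285.2, 216.5]), [274, 205, 23, 24, 492]), (array([319.8, 209.9]), [314, 204, 13, 13, 138]), (array([ 39.1, 223.6]), [35, 220, 9, 8, 56]), (array([361.8, 231.6]), [355, 225, 14, 15, 176])]}
```

The cap sits on the canister at the home height (side (260,177), scene (285,216)), the dial is back at zero and the small caps have not moved. Handing in.

```bash
python3 -c "
from h import *
print(tri([('scene',(285.3,216.6)),('side',(260.4,177))]))
print(ctrl.finish_job())"
```

```text
(array([0.485 , 0.0211, 0.1304]), array([-0.2, -0.1, -0.2,  0.2]))
the job is handed in; nothing more can be done
None
```

The orange cap is screwed home on the canister: it first sat crossed, was turned back until it dropped into its start, then snugged to about 0.38 N m and released, and the job is handed in.

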